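# Clear two piles of whetstones onto their holders

### The job

The whetstones have been left piled crosswise. Take the piles apart and lay each stone on the holder whose ends have the stone's colour: flat between the two end blocks, lengthways, with nothing overhanging the sides. Set the stones down rather than dropping or tipping them over, and leave the oil jar and the glue bottle standing where they are.

Things in the scene. Friction and masses are not known exactly. Their poses are not given: they have to be found in the camera images.
- charcoal_stone: near-black whetstone, loose, a plain block 120 x 45 x 22 mm (x, y, z), about 0.25 kg. Origin: centre of its underside; x along its length, y across its width, z up. It starts in one of two piles of two stones: lying on the bench or crosswise on top of another stone (origin then 22 mm up).
- green_stone: green whetstone, loose, a plain block 120 x 45 x 22 mm (x, y, z), about 0.25 kg. Origin: centre of its underside; x along its length, y across its width, z up. It starts in one of two piles of two stones: lying on the bench or crosswise on top of another stone (origin then 22 mm up).
- red_stone: brick-red whetstone, loose, a plain block 120 x 45 x 22 mm (x, y, z), about 0.25 kg. Origin: centre of its underside; x along its length, y across its width, z up. It starts in one of two piles of two stones: lying on the bench or crosswise on top of another stone (origin then 22 mm up).
- cream_stone: cream-white whetstone, loose, a plain block 120 x 45 x 22 mm (x, y, z), about 0.25 kg. Origin: centre of its underside; x along its length, y across its width, z up. It starts in one of two piles of two stones: lying on the bench or crosswise on top of another stone (origin then 22 mm up).
- charcoal_holder: stone holder with near-black ends, fixed to the bench: a flat grey plinth 170 x 60 mm, 15 mm high, with a near-black end block at either end (each 15 mm long, over the full width), which rises 8 mm above the plinth's flat top (23 mm above the bench); 140 mm clear between the blocks, the long sides open. Origin: centre of its underside, at bench height; x along its length, y across, z up.
- green_holder: stone holder with green ends, fixed to the bench: a flat grey plinth 170 x 60 mm, 15 mm high, with a green end block at either end (each 15 mm long, over the full width), which rises 8 mm above the plinth's flat top (23 mm above the bench); 140 mm clear between the blocks, the long sides open. Origin: centre of its underside, at bench height; x along its length, y across, z up.
- red_holder: stone holder with brick-red ends, fixed to the bench: a flat grey plinth 170 x 60 mm, 15 mm high, with a brick-red end block at either end (each 15 mm long, over the full width), which rises 8 mm above the plinth's flat top (23 mm above the bench); 140 mm clear between the blocks, the long sides open. Origin: centre of its underside, at bench height; x along its length, y across, z up.
- cream_holder: stone holder with cream-white ends, fixed to the bench: a flat grey plinth 170 x 60 mm, 15 mm high, with a cream-white end block at either end (each 15 mm long, over the full width), which rises 8 mm above the plinth's flat top (23 mm above the bench); 140 mm clear between the blocks, the long sides open. Origin: centre of its underside, at bench height; x along its length, y across, z up.
- oil_jar: amber glass jar with black cap, loose, 56 mm across, 85 mm high, a bystander among the work. Origin: centre of its underside.
- glue_bottle: white bottle with red cap, loose, 48 mm across, 120 mm high, a bystander towards the left of the bench. Origin: centre of its underside.
Not all that is in view belongs to the job. What is shaped like the cream_stone but purple is not meant.

How it is judged:
By the outcome, as a careful person would: the job done as asked, in the order asked, and still so for the second after the job is handed in, with the robot touching nothing.
It also fails if it takes over 112 s, if anything falls off the work surface, if the arm or the gripper's body presses on something with over 40 N, if the wrist force passes 120 N, or if a joint passes its speed limit or range.

### The arm

A 6-joint arm with a two-finger parallel gripper is mounted at the origin on the work surface. World frame = base frame: x ahead of the robot, y to its left, z up, the work surface at z = 0. Lengths are in mm, angles in rad, forces in N, time in s.
With the tool pointing down it reaches from about 350 to 875 mm from the base axis. Payload 4.2 kg.
Tool frame: the origin (TCP) lies between the finger pads; the fingertips stand 25 mm ahead of it and the grasp point (between the pads) lies 6 mm ahead of it; z points along the fingers, y is the line along which they close (so a half turn about z gives the same grasp; the last joint's range is limited). The gripper opens to 85 mm and grips with 20 to 120 N. Pads are 22 mm wide; open, the fingers measure 114 mm over their backs; the gripper's body (76 mm by 85 mm) begins 54 mm behind the grasp point. The pads swing forward as they close: fully open they stand 13 mm farther back than shut.
Start: joints at [1.363, 0.385, 0.008, 0, -1.194, -0.259], TCP at [281.236, 558.127, 256.312] pointing down, gripper open.
Joint ranges: [-3.14, 3.14], [-1.21, 2.06], [-1.07, 1.41], [-3.16, 2.05], [-2.99, -0.16], [-3.1, 3.1]. Speed limits (rad/s): [2.79, 2.79, 3.14, 3.14, 3.14, 3.14].

### API

Orientations are given as a unit quaternion [x, y, z, w].
In Python, from bench import read_state, get_image, job_done gives the robot as it stands.
- The arm moves only by the tool play_rows, never from a script. Its argument "series" is a list of rows, each a list of 6 numbers: the shift along the world's x, y, z in mm, then the turn, a rotation vector about the world's x, y, z in units of 6 degrees (1.0 is 6 degrees). A call has 1 to 20 rows; each row shifts and turns the commanded pose from where the row before left it; what a row does not reach is not made up. A row lasts 1/12 s, in which the tool goes at most 41.7 mm and 7.16 degrees, less where a joint would pass 70% of its speed; a pose out of reach is approached as far as the arm can. A call is refused whole if a number of a shift passes 41.7 or a number of a turn 1, either way. A call with a gripper value outside its range is refused whole. "gripper" is the opening, from 0 (shut) to 1 (fully open), set as the call begins (left out, the last holds). The fingers move at their own pace and stop on an object; the grip force is fixed at half the most. Time passes only in rows, so rows that do not move let the fingers close. It gives the time, the measured TCP pose, the force, the opening and the grip force at its end, in the units of the state.
- read_state(): the state, without advancing time (a new reading comes with each control period).
- get_image(name): name is "scene" or "top"; returns a dict with "image" (420x560x3 uint8, red, green, blue), "fx", "fy", "cx", "cy" (pixels), "dist_coeffs" ([k1, k2, p1, p2, k3] as OpenCV has them; the pictures are not rectified), "eye" and "rotation" of the camera in the world. Camera axes: x right, y down, z forward; pixel columns grow to the right and rows downward; lengths in mm; the calibration is good to about 2 mm. A picture is of the moment at which its call begins. There is no depth.
- job_done(): hands the job in; it is judged then, once.
The state is a dict: "clock": time; "joints": joint angles; "joint_vel": joint speeds; "joint_efforts": joint torques, N m; "position": TCP position; "ee_rot": TCP orientation; "contact_force": force on the tool from outside, world axes, zero at the start; "wrist_torque": the same for the moment, N m; "gripper_width": finger opening in mm; "grasp_force": force on a finger pad.
Only numpy, scipy, OpenCV 4.12 (cv2) and the standard library are available. Lean on these libraries where they do the work, as an engineer would, in place of code of your own. Each camera call takes 0.05 s, during which the arm holds its last target. There are 200 camera calls.

## Working session

There is one attempt and no reset: what is moved stays moved. The work goes in short steps, Python scripts to look and compute and a tool call to move; the robot and the scene stay as the last step left them, time stands still between calls to the robot, and variables do not carry over. Pictures are saved under pics/ and viewed, at most 14 in all, crops included, and the job is handed in when it is done.

Besides the shell and the picture viewer there is one more tool, called after ">>>" in YAML: its name, and indented under it one key for each argument. play_rows: Moves the arm, as the interface text tells. Its arguments: {"type":"object","properties":{"series":{"type":"array","items":{"type":"array","items":{"type":"number"}}},"gripper":{"type":"number"}},"required":["series"]}

```bash
mkdir -p pics; ls
cat > h.py <<'E'
import numpy as np,cv2
from bench import read_state,get_image,job_done
def shot(n,f=None):
    d=get_image(n)
    if f: cv2.imwrite('pics/'+f,d['image'][:,:,::-1])
    return d
def K(d): return np.array([[d['fx'],0,d['cx']],[0,d['fy'],d['cy']],[0,0,1.]])
def cast(d,uv,z):
    p=cv2.undistortPoints(np.float64(uv).reshape(-1,1,2),K(d),np.float64(d['dist_coeffs'])).reshape(-1,2)
    r=np.c_[p,np.ones(len(p))]@np.array(d['rotation']).T
    e=np.array(d['eye']);return e+r*((z-e[2])/r[:,2])[:,None]
E
python3 - <<'E'
from h import *
for n in('top','scene'):
    d=shot(n,n+'0.png');print(n,d['eye'],d['rotation'],d['fx'],d['dist_coeffs'])
print(read_state())
E
```

```text
pics
top [ 381.2639238    59.07142061 1060.96101702] [ 0.71136705 -0.70243394  0.01022911 -0.02094865] 380.50509745944305 [0.02017177 0.         0.         0.         0.        ]
scene [1368.70129775   67.48595052  621.32946163] [ 0.6275779   0.60814887 -0.34718187 -0.34024356] 380.00075426798526 [-0.01941091  0.          0.          0.          0.        ]
{'clock': 0.1, 'joints': array([ 1.36262363e+00,  3.85476840e-01,  6.80026612e-03, -4.39127405e-04,
       -1.19403576e+00, -2.58583735e-01]), 'joint_vel': array([ 0.00041287, -0.00239549,  0.00338269,  0.00094007,  0.00022378,
       -0.00017678]), 'joint_efforts': array([-1.07019299e-03, -3.93322098e+01,  1.88928473e+01,  4.19793114e+00,
       -2.60635519e-03,  3.21151127e-06]), 'position': array([281.02399157, 557.73346086, 255.34681684]), 'ee_rot': array([ 9.72871487e-01, -2.31344138e-01, -1.79877013e-04,  9.62844901e-04]), 'contact_force': array([0.04911348, 0.11075619, 0.43264281]), 'wrist_torque': array([-0.03523327,  0.04026894, -0.01952234]), 'grasp_force': 0.0, 'gripper_width': 85.63728822210871}
```

View pics/top0.png

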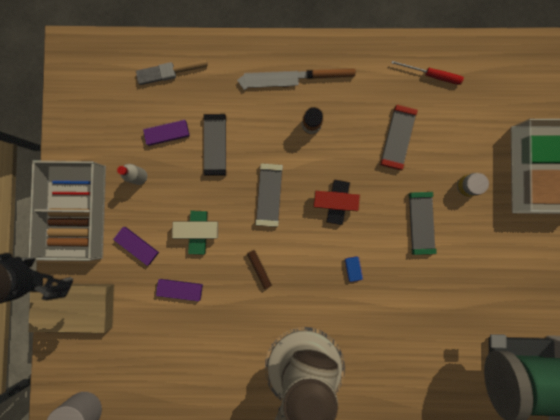

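View pics/scene0.png

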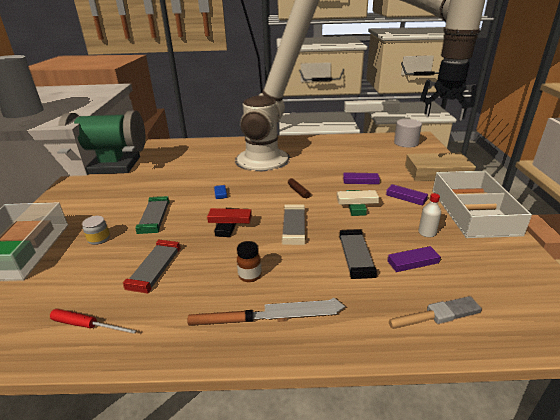

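The top view has the red stone crosswise on charcoal at about (337,201), and cream on green at (196,231). The holders are charcoal (215,145), cream (269,195), red (399,137) and green (422,223). The purple bars at (166,132), (136,246) and (179,290) are decoys; the cream-white one at (196,231) is the stone. The jar is at (313,118) and the bottle at (130,173).

```bash
cat >> h.py <<'E'
from scipy.spatial.transform import Rotation as R
_c=cast
def cast(d,uv,z):
    d=dict(d);q=np.array(d['rotation'])
    if q.size==4:d['rotation']=R.from_quat(q).as_matrix()
    return _c(d,uv,z)
def mask(im,c):
    h,s,v=[x.astype(int) for x in cv2.split(cv2.cvtColor(im,cv2.COLOR_RGB2HSV))]
    return {'red':((h<6)|(h>174))&(s>170)&(v>60),'green':(h>45)&(h<85)&(s>100)&(v>40),
      'cream':(h>15)&(h<40)&(s<105)&(v>150),'charcoal':(v<48)&(s<140)}[c].astype(np.uint8)
def blobs(d,c,z,roi=None,amin=40):
    out=[]
    for k in cv2.findContours(mask(d['image'],c),cv2.RETR_EXTERNAL,cv2.CHAIN_APPROX_NONE)[0]:
        if cv2.contourArea(k)<amin: continue
        x,y,w,h=cv2.boundingRect(k);u,v=x+w/2,y+h/2
        if roi and not(roi[0]<u<roi[2] and roi[1]<v<roi[3]): continue
        p=cast(d,k,z)[:,:2].astype(np.float32);(X,Y),s,a=cv2.minAreaRect(p)
        a=a if s[0]>s[1] else a+90
        out.append((int(u),int(v),round(X,1),round(Y,1),round(max(s)),round(min(s)),round((a+90)%180-90,1)))
    return out
E
python3 - <<'E'
from h import *
d=shot('top')
for c in('red','green','cream','charcoal'):
    for z in(23,44):
        print(c,z,*blobs(d,c,z,(120,90,450,280)),sep='\n  ')
for u,v in((215,145),(196,231),(337,190),(265,170),(269,195)):print(cv2.cvtColor(d['image'],cv2.COLOR_RGB2HSV)[v,u])
E
```

```text
red
  23
  (336, 201, 455.9, -80.3, 120, 46, -89.4)
  (122, 170, 532.3, 508.4, 25, 20, 57.2)
  (392, 164, 557.4, -230.9, 58, 14, 76.3)
  (406, 110, 707.1, -268.0, 57, 13, 75.0)
red
  44
  (336, 201, 454.4, -77.5, 117, 46, -89.4)
  (122, 170, 529.2, 499.3, 24, 19, 57.2)
  (392, 164, 553.8, -225.0, 57, 14, 76.3)
  (406, 110, 700.5, -261.4, 56, 12, 75.0)
green
  23
  (424, 252, 321.8, -317.3, 59, 13, -85.9)
  (197, 247, 326.0, 297.7, 45, 38, 85.6)
  (198, 216, 410.3, 296.0, 44, 25, -89.3)
  (421, 195, 475.6, -310.0, 60, 13, -86.1)
green
  44
  (424, 252, 323.0, -309.7, 58, 12, -85.9)
  (197, 247, 327.1, 292.8, 44, 38, 85.6)
  (198, 216, 409.7, 291.2, 43, 24, -89.3)
  (421, 195, 473.7, -302.5, 58, 12, -86.1)
cream
  23
  (195, 230, 372.0, 304.8, 112, 35, -89.3)
  (272, 166, 548.9, 96.8, 53, 10, 86.2)
cream
  44
  (195, 230, 372.1, 299.8, 110, 35, -89.3)
  (272, 166, 545.5, 96.1, 52, 10, 86.2)
charcoal
  23
  (335, 217, 413.0, -78.6, 45, 39, 80.4)
  (340, 186, 495.7, -91.0, 44, 27, -89.6)
  (215, 173, 529.0, 253.3, 58, 14, -89.3)
  (214, 117, 683.1, 257.6, 55, 11, -89.4)
  (313, 118, 684.1, -14.2, 53, 47, 0.5)
charcoal
  44
  (335, 217, 412.4, -75.8, 44, 38, 80.4)
  (340, 186, 493.4, -88.0, 43, 27, -89.6)
  (215, 173, 526.1, 249.3, 57, 14, -89.3)
  (214, 117, 677.0, 253.6, 54, 11, -89.4)
  (313, 118, 678.0, -12.8, 52, 46, 0.5)
[20 36 85]
[ 23  74 155]
[ 0 31 33]
[24 41 62]
[21 39 86]
```

```bash
sed -i "s/(h>15)&(h<40)&(s<105)&(v>150)/(h>12)\&(h<45)\&(s<115)\&(v>115)/" h.py
python3 - <<'E'
from h import *
d=shot('top')
for z in(23,44): print(*blobs(d,'cream',z,(150,90,450,280)),sep='\n  ')
hs=cv2.cvtColor(d['image'],cv2.COLOR_RGB2HSV)
print(hs[205:250:2,185].tolist());print(hs[210:235:2,265].tolist())
im=cv2.resize(d['image'][90:270,160:460],None,fx=2.6,fy=2.6,interpolation=2)
cv2.imwrite('pics/crop1.png',im[:,:,::-1])
E
```

```text
(195, 230, 372.0, 303.6, 126, 46, -89.3)
  (267, 223, 393.7, 107.0, 61, 15, 86.0)
  (271, 167, 548.7, 98.0, 62, 16, 85.2)
(195, 230, 372.2, 298.6, 123, 45, -89.3)
  (267, 223, 393.4, 106.0, 60, 14, 86.0)
  (271, 167, 545.3, 97.2, 61, 16, 85.2)
[[17, 136, 124], [17, 136, 126], [17, 135, 132], [17, 139, 134], [17, 136, 129], [17, 138, 126], [17, 137, 130], [17, 138, 131], [19, 102, 127], [23, 74, 155], [23, 75, 157], [23, 74, 156], [23, 75, 156], [22, 77, 156], [23, 74, 155], [23, 74, 155], [24, 69, 141], [17, 124, 80], [17, 131, 82], [17, 131, 80], [17, 131, 76], [17, 132, 83], [17, 135, 100]]
[[20, 36, 86], [22, 33, 85], [19, 33, 85], [22, 33, 86], [20, 35, 88], [26, 60, 136], [24, 70, 156], [23, 71, 148], [18, 103, 89], [16, 129, 77], [17, 132, 89], [17, 137, 125], [16, 135, 134]]
```

View pics/crop1.png

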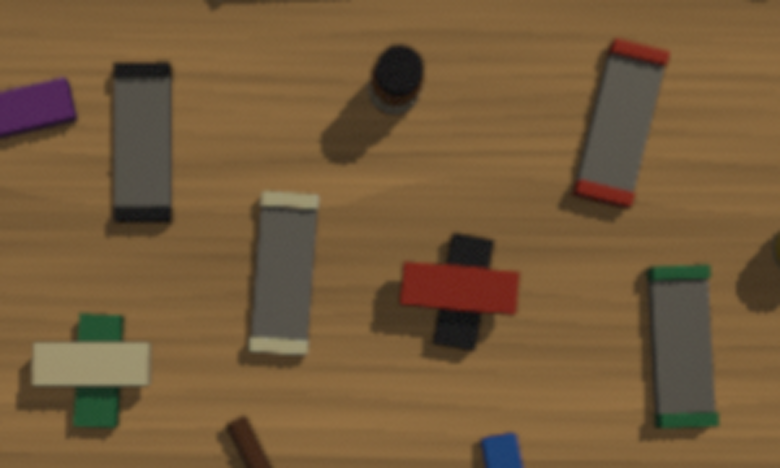

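The crop confirms it: red lies on charcoal, cream on green, and all four holders are clear. The red stone looks tilted by a few degrees, so I'm getting better angles from mask moments.

```bash
cat >> h.py <<'E'
def pca(d,c,z,roi,amin=60):
    """mask components: pixel centre, world mean, length/width (sqrt12 sigma), axis angle"""
    n,l,st,ce=cv2.connectedComponentsWithStats(mask(d['image'],c));o=[]
    for i in range(1,n):
        u,v=ce[i]
        if st[i,4]<amin or not(roi[0]<u<roi[2] and roi[1]<v<roi[3]): continue
        y,x=np.nonzero(l==i);p=cast(d,np.c_[x,y],z)[:,:2]
        w,V=np.linalg.eigh(np.cov(p.T));a=np.degrees(np.arctan2(V[1,1],V[0,1]))
        o.append([int(u),int(v)]+np.round([*p.mean(0),*np.sqrt(12*w[::-1]),(a+90)%180-90],1).tolist())
    return o
def ws():
    s=read_state();print('clk',round(s['clock'],1),s['position'].round(1),s['ee_rot'].round(3),'F',s['contact_force'].round(1),'w',round(s['gripper_width'],1),'yaw of y',np.degrees(np.arctan2(*R.from_quat(s['ee_rot']).as_matrix()[[1,0],1])).round(1))
E
python3 - <<'E'
from h import *
d=shot('top');roi=(150,90,450,280)
print(*pca(d,'red',44,roi),*pca(d,'cream',44,roi),sep='\n');print()
for c in('red','green','cream','charcoal'):print(c,*pca(d,c,23,roi),sep='\n ')
print(*pca(d,'green',22,(180,200,220,260)),*pca(d,'charcoal',22,(320,180,360,230)),sep='\n')
ws()
E
```

```text
[405, 109, 700.7, -260.8, 54.0, 11.7, 76.5]
[391, 164, 553.6, -225.5, 55.9, 13.3, 76.3]
[336, 200, 454.5, -77.9, 113.1, 43.4, 86.0]
[271, 166, 545.3, 97.2, 61.7, 15.6, 86.3]
[194, 229, 372.8, 299.6, 124.7, 44.3, -89.7]
[267, 222, 393.3, 105.7, 60.7, 14.2, 86.7]

red
 [405, 109, 707.3, -267.4, 55.1, 12.0, 76.5]
 [391, 164, 557.2, -231.3, 57.0, 13.6, 76.3]
 [336, 200, 456.0, -80.7, 115.4, 44.3, 86.0]
green
 [421, 194, 475.0, -310.5, 60.7, 11.2, -87.7]
 [198, 215, 409.6, 295.9, 42.2, 26.0, -88.7]
 [196, 246, 325.6, 297.7, 44.5, 37.1, -78.1]
 [424, 251, 321.9, -317.9, 58.7, 12.3, -87.2]
cream
 [271, 166, 548.6, 97.9, 62.9, 15.9, 86.3]
 [194, 229, 372.7, 304.6, 127.3, 45.2, -89.7]
 [267, 222, 393.5, 106.7, 62.0, 14.5, 86.7]
charcoal
 [312, 117, 684.8, -15.2, 47.0, 42.3, -11.5]
 [214, 117, 683.0, 257.3, 57.8, 13.7, -89.1]
 [214, 172, 529.1, 253.5, 59.5, 16.2, -89.7]
 [339, 186, 495.2, -90.9, 42.6, 27.4, 86.9]
 [335, 216, 412.9, -78.9, 44.8, 37.8, -83.4]
[198, 215, 409.6, 296.2, 42.2, 26.1, -88.7]
[196, 246, 325.6, 298.0, 44.6, 37.1, -78.1]
[339, 186, 495.3, -91.0, 42.6, 27.4, 86.9]
[335, 216, 412.9, -79.0, 44.9, 37.8, -83.4]
clk 0.2 [281.2 557.9 255.8] [ 0.973 -0.231 -0.     0.001] F [-0.1  0.1 -0.1] w 85.5 yaw of y -116.8
```

Plan: cream first, then green, red and charcoal. I'm moving over the cream stone at about (372,301) and turning by −62.9°.

>>> play_rows:
  series:
    - [7.6, -21.4, 0, 0, 0, -0.874]
    - [7.6, -21.4, 0, 0, 0, -0.874]
    - [7.6, -21.4, 0, 0, 0, -0.874]
    - [7.6, -21.4, 0, 0, 0, -0.874]
    - [7.6, -21.4, 0, 0, 0, -0.874]
    - [7.6, -21.4, 0, 0, 0, -0.874]
    - [7.6, -21.4, 0, 0, 0, -0.874]
    - [7.6, -21.4, 0, 0, 0, -0.874]
    - [7.6, -21.4, 0, 0, 0, -0.874]
    - [7.6, -21.4, 0, 0, 0, -0.874]
    - [7.6, -21.4, 0, 0, 0, -0.874]
    - [7.6, -21.4, 0, 0, 0, -0.874]
    - [0, 0, -26, 0, 0, 0]
    - [0, 0, -26, 0, 0, 0]
    - [0, 0, -26, 0, 0, 0]
    - [0, 0, -26, 0, 0, 0]
    - [0, 0, -26, 0, 0, 0]
    - [0, 0, -26, 0, 0, 0]
    - [0, 0, 0, 0, 0, 0]
    - [0, 0, 0, 0, 0, 0]
  gripper: 1

```text
clock: 1.92
position: [372.2, 300.8, 99.7]
ee_rot: [0.709, -0.705, 0.001, 0.001]
contact_force: [0.8, 0.5, 0.6]
gripper_width: 85.4
grasp_force: 0.0
```

```bash
python3 -c "
from h import *
ws();d=shot('scene','s1.png')
t=shot('top')['image'][180:280,150:250];s=d['image'][150:240,310:430]
cv2.imwrite('pics/c2.png',np.hstack([cv2.resize(t,(400,400)),cv2.resize(s,(400,400))])[:,:,::-1])"
```

```text
clk 1.9 [372.2 300.8  99.7] [ 0.709 -0.705  0.001  0.001] F [0.8 0.5 0.6] w 85.4 yaw of y -179.7
```

View pics/c2.png

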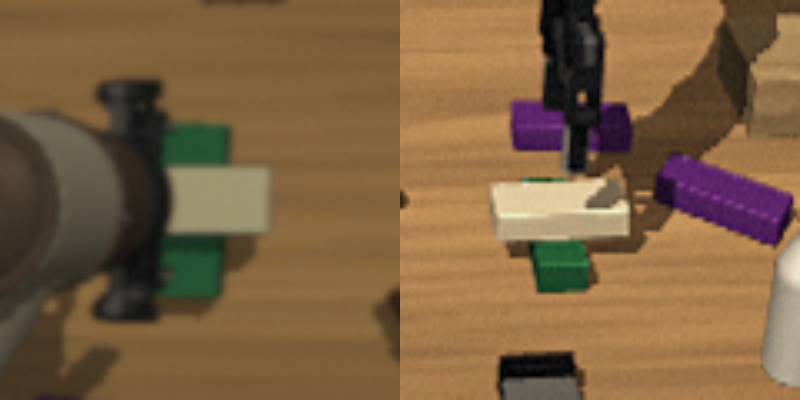

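The closed direction straddles the cream stone's width, so I descend and grip.

>>> play_rows:
  series:
    - [0, 0, -14, 0, 0, 0]
    - [0, 0, -14, 0, 0, 0]
    - [0, 0, -12, 0, 0, 0]
    - [0, 0, -9, 0, 0, 0]
    - [0, 0, 0, 0, 0, 0]
    - [0, 0, 0, 0, 0, 0]

```text
clock: 2.52
position: [372.8, 301.9, 52.1]
ee_rot: [0.709, -0.705, -0.0, -0.001]
contact_force: [1.2, 0.0, 0.3]
gripper_width: 85.6
grasp_force: 0.0
```

>>> play_rows:
  series:
    - [0, 0, 0, 0, 0, 0]
    - [0, 0, 0, 0, 0, 0]
    - [0, 0, 0, 0, 0, 0]
    - [0, 0, 0, 0, 0, 0]
    - [0, 0, 0, 0, 0, 0]
    - [0, 0, 0, 0, 0, 0]
    - [0, 0, 0, 0, 0, 0]
    - [0, 0, 0, 0, 0, 0]
    - [0, 0, 0, 0, 0, 0]
  gripper: 0

```text
clock: 3.27
position: [372.9, 301.9, 52.3]
ee_rot: [0.709, -0.705, -0.0, -0.001]
contact_force: [-0.7, -0.5, 4.9]
gripper_width: 43.9
grasp_force: 62.5
```

>>> play_rows:
  series:
    - [0, 0, 8, 0, 0, 0]
    - [0, 0, 14, 0, 0, 0]
    - [0, 0, 20, 0, 0, 0]
    - [0, 0, 20, 0, 0, 0]
    - [6.15, -12.47, 0, 0, 0, 0.9]
    - [6.15, -12.47, 0, 0, 0, 0.9]
    - [6.15, -12.47, 0, 0, 0, 0.9]
    - [6.15, -12.47, 0, 0, 0, 0.9]
    - [6.15, -12.47, 0, 0, 0, 0.9]
    - [6.15, -12.47, 0, 0, 0, 0.9]
    - [6.15, -12.47, 0, 0, 0, 0.9]
    - [6.15, -12.47, 0, 0, 0, 0.9]
    - [6.15, -12.47, 0, 0, 0, 0.9]
    - [6.15, -12.47, 0, 0, 0, 0.9]
    - [6.15, -12.47, 0, 0, 0, 0.9]
    - [6.15, -12.47, 0, 0, 0, 0.9]
    - [6.15, -12.47, 0, 0, 0, 0.9]
    - [6.15, -12.47, 0, 0, 0, 0.9]
    - [6.15, -12.47, 0, 0, 0, 0.9]
    - [6.15, -12.47, 0, 0, 0, 0.9]

```text
clock: 4.93
position: [470.4, 100.9, 113.2]
ee_rot: [1.0, -0.026, -0.001, 0.0]
contact_force: [0.2, 0.6, -2.4]
gripper_width: 43.6
grasp_force: 61.5
```

>>> play_rows:
  series:
    - [0, 0, 0, 0, 0, 0]
    - [0, 0, 0, 0, 0, 0]
    - [0, 0, 0, 0, 0, 0]

```text
clock: 5.18
position: [470.4, 101.8, 113.2]
ee_rot: [1.0, -0.029, -0.0, 0.0]
contact_force: [0.7, 0.1, -2.4]
gripper_width: 43.6
grasp_force: 61.6
```

```bash
python3 -c "
from h import *
ws();d=shot('top');roi=(150,90,450,290)
print(*pca(d,'green',22,(150,190,230,270)),pca(d,'cream',23,roi))
s=shot('scene')['image'][150:270,240:400];t=d['image'][130:260,200:360]
cv2.imwrite('pics/c3.png',np.hstack([cv2.resize(t,(400,325)),cv2.resize(s,(400,325))])[:,:,::-1])"
```

```text
clk 5.2 [470.4 101.8 113.2] [ 1.    -0.029 -0.     0.   ] F [ 0.7  0.1 -2.4] w 43.6 yaw of y -93.4
[[219, 193, 471.4, 238.5, 93.5, 81.6, -15.7], [192, 257, 295.8, 308.2, 335.5, 138.4, 24.1], [269, 222, 393.2, 99.1, 46.0, 15.2, 86.5]]
```

View pics/c3.png

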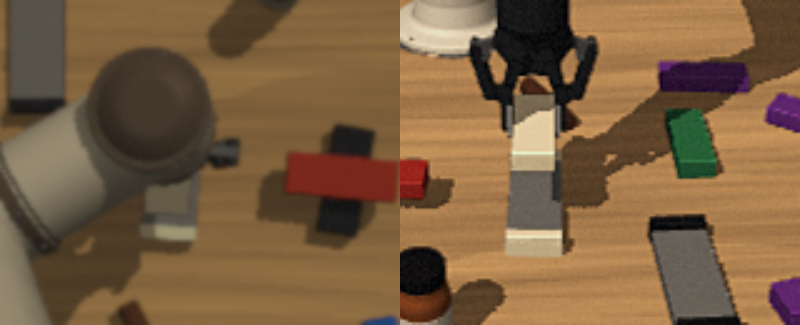

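Cream is held level above its holder, so I set it down.

>>> play_rows:
  series:
    - [0.5, 0.5, -14, 0, 0, 0]
    - [0, 0, -14, 0, 0, 0]
    - [0, 0, -14, 0, 0, 0]
    - [0, 0, -12, 0, 0, 0]
    - [0, 0, -7, 0, 0, 0]
    - [0, 0, -3, 0, 0, 0]
    - [0, 0, -2, 0, 0, 0]
    - [0, 0, 0, 0, 0, 0]
    - [0, 0, -1, 0, 0, 0]
    - [0, 0, 0, 0, 0, 0]

```text
clock: 6.12
position: [471.7, 102.5, 46.8]
ee_rot: [1.0, -0.028, 0.001, -0.0]
contact_force: [0.3, -0.4, -2.2]
gripper_width: 43.6
grasp_force: 61.6
```

```bash
python3 -c "
from h import *
ws()"
```

```text
clk 6.1 [471.7 102.5  46.8] [ 1.    -0.028  0.001 -0.   ] F [ 0.3 -0.4 -2.2] w 43.6 yaw of y -93.3
```

>>> play_rows:
  series:
    - [0, 0, -0.8, 0, 0, 0]
    - [0, 0, -0.6, 0, 0, 0]
    - [0, 0, 0, 0, 0, 0]

```text
clock: 6.37
position: [471.6, 102.4, 45.3]
ee_rot: [1.0, -0.029, 0.0, -0.0]
contact_force: [-0.6, 0.7, 0.2]
gripper_width: 43.4
grasp_force: 61.8
```

Contact made (load gone), so release and lift, then move over red.

>>> play_rows:
  series:
    - [0, 0, 0, 0, 0, 0]
    - [0, 0, 0, 0, 0, 0]
    - [0, 0, 0, 0, 0, 0]
    - [0, 0, 0, 0, 0, 0]
    - [0, 0, 0, 0, 0, 0]
    - [0, 0, 0, 0, 0, 0]
    - [0, 0, 6, 0, 0, 0]
    - [0, 0, 14, 0, 0, 0]
    - [0, 0, 25, 0, 0, 0]
    - [0, 0, 25, 0, 0, 0]
  gripper: 1

```text
clock: 7.2
position: [470.8, 102.0, 115.5]
ee_rot: [1.0, -0.029, -0.001, 0.001]
contact_force: [0.5, 0.3, 0.2]
gripper_width: 85.2
grasp_force: 0.0
```

>>> play_rows:
  series:
    - [-1.07, -11.28, 0, 0, 0, -0.944]
    - [-1.07, -11.28, 0, 0, 0, -0.944]
    - [-1.07, -11.28, 0, 0, 0, -0.944]
    - [-1.07, -11.28, 0, 0, 0, -0.944]
    - [-1.07, -11.28, 0, 0, 0, -0.944]
    - [-1.07, -11.28, 0, 0, 0, -0.944]
    - [-1.07, -11.28, 0, 0, 0, -0.944]
    - [-1.07, -11.28, 0, 0, 0, -0.944]
    - [-1.07, -11.28, 0, 0, 0, -0.944]
    - [-1.07, -11.28, 0, 0, 0, -0.944]
    - [-1.07, -11.28, 0, 0, 0, -0.944]
    - [-1.07, -11.28, 0, 0, 0, -0.944]
    - [-1.07, -11.28, 0, 0, 0, -0.944]
    - [-1.07, -11.28, 0, 0, 0, -0.944]
    - [-1.07, -11.28, 0, 0, 0, -0.944]
    - [-1.07, -11.28, 0, 0, 0, -0.944]
    - [0, 0, 0, 0, 0, 0]
    - [0, 0, 0, 0, 0, 0]

```text
clock: 8.7
position: [454.2, -78.5, 115.2]
ee_rot: [-0.683, 0.731, -0.0, 0.0]
contact_force: [-0.5, 1.2, 1.3]
gripper_width: 85.3
grasp_force: 0.0
```

```bash
python3 -c "
from h import *
ws();d=shot('top','t4.png');roi=(150,90,450,290)
print('g',*pca(d,'green',22,(150,190,230,270)),sep='\n');print('c',*pca(d,'cream',37,roi),sep='\n');print('r',*pca(d,'red',44,roi),sep='\n')"
```

```text
clk 8.7 [454.2 -78.5 115.2] [-0.683  0.731 -0.     0.   ] F [-0.5  1.2  1.3] w 85.3 yaw of y 176.1
g
[197, 232, 364.5, 297.2, 115.3, 43.9, -1.7]
c
[271, 166, 546.3, 97.2, 62.5, 15.9, 85.9]
[323, 185, 495.0, -43.9, 101.3, 80.5, -54.8]
[283, 239, 349.5, 62.6, 368.9, 131.6, 16.7]
r
[405, 109, 700.8, -261.1, 56.0, 11.7, 76.9]
[392, 164, 553.5, -226.8, 54.0, 13.1, 74.6]
```

View pics/t4.png

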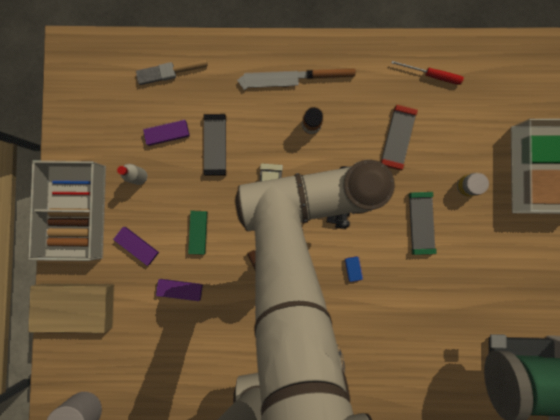

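The green stone is alone at (198,232) and undisturbed, and the gripper is above red at about (340,200). Descend and grip.

>>> play_rows:
  series:
    - [0.3, 0.4, -16, 0, 0, 0]
    - [0, 0, -16, 0, 0, 0]
    - [0, 0, -14, 0, 0, 0]
    - [0, 0, -10, 0, 0, 0]
    - [0, 0, -7, 0, 0, 0]
    - [0, 0, 0, 0, 0, 0]
    - [0, 0, 0, 0, 0, 0]

```text
clock: 9.33
position: [454.7, -77.4, 51.9]
ee_rot: [-0.683, 0.73, 0.0, -0.0]
contact_force: [-0.4, 0.4, 0.1]
gripper_width: 85.5
grasp_force: 0.0
```

>>> play_rows:
  series:
    - [0, 0, 0, 0, 0, 0]
    - [0, 0, 0, 0, 0, 0]
    - [0, 0, 0, 0, 0, 0]
    - [0, 0, 0, 0, 0, 0]
    - [0, 0, 0, 0, 0, 0]
    - [0, 0, 0, 0, 0, 0]
    - [0, 0, 0, 0, 0, 0]
    - [0, 0, 0, 0, 0, 0]
    - [0, 0, 0, 0, 0, 0]
  gripper: 0

```text
clock: 10.08
position: [455.2, -77.7, 52.9]
ee_rot: [-0.683, 0.731, -0.001, 0.001]
contact_force: [-0.8, 0.5, 4.6]
gripper_width: 43.4
grasp_force: 61.9
```

>>> play_rows:
  series:
    - [0, 0, 8, 0, 0, 0]
    - [0, 0, 14, 0, 0, 0]
    - [0, 0, 20, 0, 0, 0]
    - [0, 0, 20, 0, 0, 0]
    - [11.08, -10.72, 0, 0, 0, 0.839]
    - [11.08, -10.72, 0, 0, 0, 0.839]
    - [11.08, -10.72, 0, 0, 0, 0.839]
    - [11.08, -10.72, 0, 0, 0, 0.839]
    - [11.08, -10.72, 0, 0, 0, 0.839]
    - [11.08, -10.72, 0, 0, 0, 0.839]
    - [11.08, -10.72, 0, 0, 0, 0.839]
    - [11.08, -10.72, 0, 0, 0, 0.839]
    - [11.08, -10.72, 0, 0, 0, 0.839]
    - [11.08, -10.72, 0, 0, 0, 0.839]
    - [11.08, -10.72, 0, 0, 0, 0.839]
    - [11.08, -10.72, 0, 0, 0, 0.839]
    - [11.08, -10.72, 0, 0, 0, 0.839]
    - [11.08, -10.72, 0, 0, 0, 0.839]
    - [11.08, -10.72, 0, 0, 0, 0.839]
    - [11.08, -10.72, 0, 0, 0, 0.839]

```text
clock: 11.75
position: [631.5, -249.7, 113.6]
ee_rot: [0.993, -0.114, -0.001, -0.0]
contact_force: [0.5, 1.6, -2.8]
gripper_width: 43.5
grasp_force: 61.7
```

>>> play_rows:
  series:
    - [0, 0, 0, 0, 0, 0]
    - [0, 0, 0, 0, 0, 0]
    - [0, 0, 0, 0, 0, 0]

```text
clock: 12.0
position: [630.7, -248.9, 113.4]
ee_rot: [0.993, -0.117, -0.001, -0.0]
contact_force: [-0.7, 0.4, -3.0]
gripper_width: 43.6
grasp_force: 61.7
```

```bash
python3 -c "
from h import *
ws();d=shot('top')
print(*pca(d,'charcoal',22,(310,180,360,230)),sep='\n')
s=shot('scene')['image'][150:300,90:270];t=d['image'][90:270,300:460]
cv2.imwrite('pics/c5.png',np.hstack([cv2.resize(t,(355,400)),cv2.resize(s,(440,400))])[:,:,::-1])"
```

```text
clk 12.0 [ 630.7 -248.9  113.4] [ 0.993 -0.117 -0.001 -0.   ] F [-0.7  0.4 -3. ] w 43.6 yaw of y -103.4
[334, 200, 456.8, -75.3, 152.3, 26.4, -10.7]
[344, 227, 383.3, -104.6, 47.9, 11.1, -48.3]
```

View pics/c5.png

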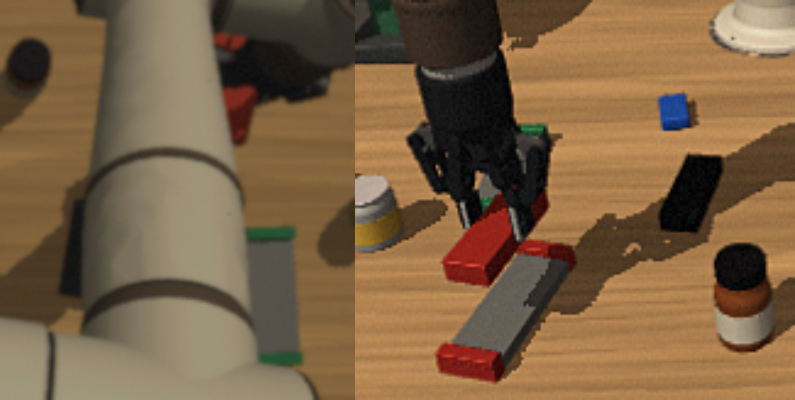

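Red is held level and parallel to its holder, so I lower it.

>>> play_rows:
  series:
    - [1.2, -0.5, -14, 0, 0, 0]
    - [0, 0, -14, 0, 0, 0]
    - [0, 0, -14, 0, 0, 0]
    - [0, 0, -12, 0, 0, 0]
    - [0, 0, -7, 0, 0, 0]
    - [0, 0, -3, 0, 0, 0]
    - [0, 0, -2, 0, 0, 0]
    - [0, 0, 0, 0, 0, 0]
    - [0, 0, 0, 0, 0, 0]

```text
clock: 12.85
position: [633.5, -249.9, 48.6]
ee_rot: [0.993, -0.116, 0.001, 0.0]
contact_force: [0.5, 0.7, -2.3]
gripper_width: 43.5
grasp_force: 61.7
```

>>> play_rows:
  series:
    - [0, 0, -0.7, 0, 0, 0]
    - [0, 0, 0, 0, 0, 0]

```text
clock: 13.02
position: [633.3, -249.9, 47.8]
ee_rot: [0.993, -0.116, 0.001, 0.0]
contact_force: [-0.5, 0.4, -2.0]
gripper_width: 43.7
grasp_force: 61.7
```

>>> play_rows:
  series:
    - [-0.7, 0.4, -0.8, 0, 0, 0]
    - [0, 0, -0.6, 0, 0, 0]
    - [0, 0, -0.4, 0, 0, 0]
    - [0, 0, 0, 0, 0, 0]

```text
clock: 13.35
position: [632.3, -249.4, 46.1]
ee_rot: [0.993, -0.116, 0.0, 0.0]
contact_force: [-1.4, 1.3, 1.2]
gripper_width: 43.5
grasp_force: 62.1
```

>>> play_rows:
  series:
    - [0, 0, 0, 0, 0, 0]
    - [0, 0, 0, 0, 0, 0]
    - [0, 0, 0, 0, 0, 0]
    - [0, 0, 0, 0, 0, 0]
    - [0, 0, 0, 0, 0, 0]
    - [0, 0, 0, 0, 0, 0]
    - [0, 0, 6, 0, 0, 0]
    - [0, 0, 14, 0, 0, 0]
    - [0, 0, 25, 0, 0, 0]
    - [0, 0, 35, 0, 0, 0]
  gripper: 1

```text
clock: 14.18
position: [630.4, -249.0, 123.5]
ee_rot: [0.993, -0.116, -0.003, -0.0]
contact_force: [0.7, -0.3, 0.3]
gripper_width: 85.5
grasp_force: 0.0
```

>>> play_rows:
  series:
    - [-14.88, 30.36, 0, 0, 0, 0.108]
    - [-14.88, 30.36, 0, 0, 0, 0.108]
    - [-14.88, 30.36, 0, 0, 0, 0.108]
    - [-14.88, 30.36, 0, 0, 0, 0.108]
    - [-14.88, 30.36, 0, 0, 0, 0.108]
    - [-14.88, 30.36, 0, 0, 0, 0.108]
    - [-14.88, 30.36, 0, 0, 0, 0.108]
    - [-14.88, 30.36, 0, 0, 0, 0.108]
    - [-14.88, 30.36, 0, 0, 0, 0.108]
    - [-14.88, 30.36, 0, 0, 0, 0.108]
    - [-14.88, 30.36, 0, 0, 0, 0.108]
    - [-14.88, 30.36, 0, 0, 0, 0.108]
    - [-14.88, 30.36, 0, 0, 0, 0.108]
    - [-14.88, 30.36, 0, 0, 0, 0.108]
    - [-14.88, 30.36, 0, 0, 0, 0.108]
    - [-14.88, 30.36, 0, 0, 0, 0.108]
    - [-14.88, 30.36, 0, 0, 0, 0.108]
    - [-14.88, 30.36, 0, 0, 0, 0.108]
    - [0, 0, 0, 0, 0, 0]
    - [0, 0, 0, 0, 0, 0]

```text
clock: 15.85
position: [363.9, 298.8, 126.0]
ee_rot: [1.0, -0.013, 0.0, -0.001]
contact_force: [0.0, -0.0, -0.2]
gripper_width: 85.2
grasp_force: 0.0
```

```bash
python3 -c "
from h import *
ws();d=shot('top','t6.png')
print('k',*pca(d,'charcoal',22,(300,170,370,250)),sep='\n')
print('r',*pca(d,'red',37,(370,90,430,180)),sep='\n')
print('c',*pca(d,'cream',37,(250,150,290,240)),sep='\n')"
```

```text
clk 15.8 [363.9 298.8 126. ] [ 1.    -0.013  0.    -0.001] F [ 0.  -0.  -0.2] w 85.2 yaw of y -91.5
k
[337, 202, 451.6, -84.0, 116.4, 42.2, -9.6]
r
[405, 109, 702.9, -263.3, 54.7, 12.3, 76.4]
[398, 135, 632.6, -245.9, 119.1, 43.2, -13.8]
[391, 163, 555.2, -226.6, 56.2, 14.7, 76.8]
c
[271, 166, 546.4, 97.2, 62.3, 16.0, 85.9]
[268, 193, 472.0, 102.1, 118.3, 45.7, -2.8]
[267, 222, 393.1, 106.2, 61.7, 14.0, 86.7]
```

View pics/t6.png

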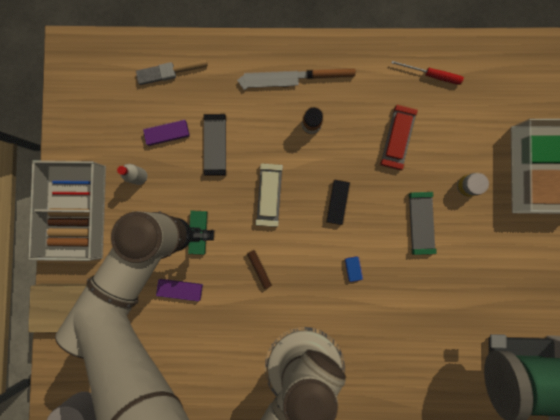

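Cream and red sit properly in their holders at (268,193) and (398,135). Charcoal is alone at (337,202). Next is green.

>>> play_rows:
  series:
    - [0.4, -1.5, -20, 0, 0, 0]
    - [0, 0, -25, 0, 0, 0]
    - [0, 0, -20, 0, 0, 0]
    - [0, 0, -15, 0, 0, 0]
    - [0, 0, -10, 0, 0, 0]
    - [0, 0, -6, 0, 0, 0]
    - [0, 0, 0, 0, 0, 0]
    - [0, 0, 0, 0, 0, 0]

```text
clock: 16.57
position: [365.3, 295.1, 29.6]
ee_rot: [1.0, -0.015, 0.0, 0.0]
contact_force: [-0.1, 0.8, 0.4]
gripper_width: 85.6
grasp_force: 0.0
```

>>> play_rows:
  series:
    - [0, 0, 0, 0, 0, 0]
    - [0, 0, 0, 0, 0, 0]
    - [0, 0, 0, 0, 0, 0]
    - [0, 0, 0, 0, 0, 0]
    - [0, 0, 0, 0, 0, 0]
    - [0, 0, 0, 0, 0, 0]
    - [0, 0, 0, 0, 0, 0]
    - [0, 0, 0, 0, 0, 0]
    - [0, 0, 0, 0, 0, 0]
  gripper: 0

```text
clock: 17.32
position: [365.5, 296.7, 30.6]
ee_rot: [1.0, -0.014, 0.001, -0.001]
contact_force: [-0.4, 0.7, 5.1]
gripper_width: 43.5
grasp_force: 62.1
```

>>> play_rows:
  series:
    - [0, 0, 8, 0, 0, 0]
    - [0, 0, 16, 0, 0, 0]
    - [0, 0, 28, 0, 0, 0]
    - [0, 0, 32, 0, 0, 0]
    - [9, -30, 0, 0, 0, 0]
    - [9, -30, 0, 0, 0, 0]
    - [9, -30, 0, 0, 0, 0]
    - [9, -30, 0, 0, 0, 0]
    - [9, -30, 0, 0, 0, 0]
    - [9, -30, 0, 0, 0, 0]
    - [9, -30, 0, 0, 0, 0]
    - [9, -30, 0, 0, 0, 0]
    - [9, -30, 0, 0, 0, 0]
    - [9, -30, 0, 0, 0, 0]

```text
clock: 18.48
position: [454.2, -6.1, 113.5]
ee_rot: [1.0, -0.015, -0.001, -0.0]
contact_force: [1.4, 0.8, -4.0]
gripper_width: 43.7
grasp_force: 62.0
```

>>> play_rows:
  series:
    - [-5.6, -31.1, 0, 0, 0, 0.075]
    - [-5.6, -31.1, 0, 0, 0, 0.075]
    - [-5.6, -31.1, 0, 0, 0, 0.075]
    - [-5.6, -31.1, 0, 0, 0, 0.075]
    - [-5.6, -31.1, 0, 0, 0, 0.075]
    - [-5.6, -31.1, 0, 0, 0, 0.075]
    - [-5.6, -31.1, 0, 0, 0, 0.075]
    - [-5.6, -31.1, 0, 0, 0, 0.075]
    - [-5.6, -31.1, 0, 0, 0, 0.075]
    - [-5.6, -31.1, 0, 0, 0, 0.075]
    - [0, 0, 0, 0, 0, 0]
    - [0, 0, 0, 0, 0, 0]
    - [0, 0, 0, 0, 0, 0]

```text
clock: 19.57
position: [397.9, -315.0, 113.1]
ee_rot: [1.0, 0.024, -0.001, -0.001]
contact_force: [0.2, -0.5, -3.0]
gripper_width: 43.9
grasp_force: 62.2
```

```bash
python3 -c "
from h import *
ws()
s=shot('scene')['image'][120:270,60:260];cv2.imwrite('pics/c7.png',cv2.resize(s,(600,450))[:,:,::-1])"
```

```text
clk 19.6 [ 397.9 -315.   113.1] [ 1.     0.024 -0.001 -0.001] F [ 0.2 -0.5 -3. ] w 43.9 yaw of y -87.3
```

View pics/c7.png

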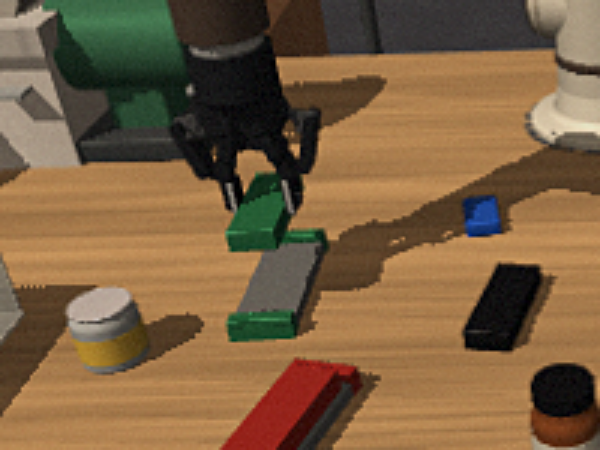

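Green is level above its holder, so I lower it.

>>> play_rows:
  series:
    - [0.8, 0.6, -14, 0, 0, 0]
    - [0, 0, -14, 0, 0, 0]
    - [0, 0, -14, 0, 0, 0]
    - [0, 0, -12, 0, 0, 0]
    - [0, 0, -7, 0, 0, 0]
    - [0, 0, -3, 0, 0, 0]
    - [0, 0, -2, 0, 0, 0]
    - [0, 0, 0, 0, 0, 0]
    - [0, 0, 0, 0, 0, 0]

```text
clock: 20.37
position: [400.2, -314.8, 48.0]
ee_rot: [1.0, 0.025, 0.001, 0.0]
contact_force: [0.0, 0.6, -2.8]
gripper_width: 43.5
grasp_force: 62.2
```

>>> play_rows:
  series:
    - [0, 0, -0.5, 0, 0, 0]
    - [0, 0, 0, 0, 0, 0]

```text
clock: 20.53
position: [399.9, -314.9, 47.4]
ee_rot: [1.0, 0.025, 0.0, 0.0]
contact_force: [0.3, -0.3, -3.4]
gripper_width: 43.2
grasp_force: 62.2
```

>>> play_rows:
  series:
    - [0, 0.5, -0.8, 0, 0, 0]
    - [0, 0, -0.6, 0, 0, 0]
    - [0, 0, -0.3, 0, 0, 0]
    - [0, 0, 0, 0, 0, 0]

```text
clock: 20.87
position: [399.7, -314.4, 45.7]
ee_rot: [1.0, 0.025, 0.0, 0.0]
contact_force: [-0.6, 1.5, 2.3]
gripper_width: 43.6
grasp_force: 62.8
```

>>> play_rows:
  series:
    - [0, 0, 0, 0, 0, 0]
    - [0, 0, 0, 0, 0, 0]
    - [0, 0, 0, 0, 0, 0]
    - [0, 0, 0, 0, 0, 0]
    - [0, 0, 0, 0, 0, 0]
    - [0, 0, 0, 0, 0, 0]
    - [0, 0, 6, 0, 0, 0]
    - [0, 0, 14, 0, 0, 0]
    - [0, 0, 25, 0, 0, 0]
    - [0, 0, 25, 0, 0, 0]
  gripper: 1

```text
clock: 21.7
position: [399.1, -314.1, 115.7]
ee_rot: [1.0, 0.025, -0.001, -0.0]
contact_force: [0.1, -0.3, -0.5]
gripper_width: 85.6
grasp_force: 0.0
```

>>> play_rows:
  series:
    - [5.2, 23.04, 0, 0, 0, -0.205]
    - [5.2, 23.04, 0, 0, 0, -0.205]
    - [5.2, 23.04, 0, 0, 0, -0.205]
    - [5.2, 23.04, 0, 0, 0, -0.205]
    - [5.2, 23.04, 0, 0, 0, -0.205]
    - [5.2, 23.04, 0, 0, 0, -0.205]
    - [5.2, 23.04, 0, 0, 0, -0.205]
    - [5.2, 23.04, 0, 0, 0, -0.205]
    - [5.2, 23.04, 0, 0, 0, -0.205]
    - [5.2, 23.04, 0, 0, 0, -0.205]
    - [0, 0, 0, 0, 0, 0]
    - [0, 0, 0, 0, 0, 0]

```text
clock: 22.7
position: [452.0, -83.0, 115.7]
ee_rot: [0.997, -0.081, 0.0, -0.0]
contact_force: [-0.5, -0.8, 0.2]
gripper_width: 85.6
grasp_force: 0.0
```

>>> play_rows:
  series:
    - [-0.3, -0.7, -20, 0, 0, 0]
    - [0, 0, -20, 0, 0, 0]
    - [0, 0, -20, 0, 0, 0]
    - [0, 0, -12, 0, 0, 0]
    - [0, 0, -8, 0, 0, 0]
    - [0, 0, -5, 0, 0, 0]
    - [0, 0, 0, 0, 0, 0]
    - [0, 0, 0, 0, 0, 0]

```text
clock: 23.37
position: [451.7, -84.9, 30.6]
ee_rot: [0.997, -0.083, 0.0, -0.0]
contact_force: [-0.1, 0.8, -0.0]
gripper_width: 85.5
grasp_force: 0.0
```

>>> play_rows:
  series:
    - [0, 0, 0, 0, 0, 0]
    - [0, 0, 0, 0, 0, 0]
    - [0, 0, 0, 0, 0, 0]
    - [0, 0, 0, 0, 0, 0]
    - [0, 0, 0, 0, 0, 0]
    - [0, 0, 0, 0, 0, 0]
    - [0, 0, 0, 0, 0, 0]
    - [0, 0, 0, 0, 0, 0]
    - [0, 0, 0, 0, 0, 0]
  gripper: 0

```text
clock: 24.12
position: [451.7, -84.6, 31.2]
ee_rot: [0.997, -0.082, 0.001, -0.0]
contact_force: [-1.1, -0.2, 6.0]
gripper_width: 43.8
grasp_force: 61.8
```

>>> play_rows:
  series:
    - [0, 0, 8, 0, 0, 0]
    - [0, 0, 16, 0, 0, 0]
    - [0, 0, 28, 0, 0, 0]
    - [0, 0, 32, 0, 0, 0]
    - [11.02, 24.29, 0, 0, 0, 0.131]
    - [11.02, 24.29, 0, 0, 0, 0.131]
    - [11.02, 24.29, 0, 0, 0, 0.131]
    - [11.02, 24.29, 0, 0, 0, 0.131]
    - [11.02, 24.29, 0, 0, 0, 0.131]
    - [11.02, 24.29, 0, 0, 0, 0.131]
    - [11.02, 24.29, 0, 0, 0, 0.131]
    - [11.02, 24.29, 0, 0, 0, 0.131]
    - [11.02, 24.29, 0, 0, 0, 0.131]
    - [11.02, 24.29, 0, 0, 0, 0.131]
    - [11.02, 24.29, 0, 0, 0, 0.131]
    - [11.02, 24.29, 0, 0, 0, 0.131]
    - [11.02, 24.29, 0, 0, 0, 0.131]
    - [11.02, 24.29, 0, 0, 0, 0.131]
    - [0, 0, 0, 0, 0, 0]
    - [0, 0, 0, 0, 0, 0]

```text
clock: 25.78
position: [605.2, 256.5, 113.6]
ee_rot: [1.0, 0.014, -0.001, 0.0]
contact_force: [-0.6, -0.4, -3.0]
gripper_width: 43.2
grasp_force: 61.7
```

```bash
python3 -c "
from h import *
ws();d=shot('top');print(*pca(d,'green',37,(400,180,440,270)),sep='\n')
s=shot('scene')['image'][120:290,280:460];t=d['image'][90:270,180:460]
cv2.imwrite('pics/c8.png',np.hstack([cv2.resize(t,(460,300)),cv2.resize(s,(320,300))])[:,:,::-1])"
```

```text
clk 25.8 [605.2 256.5 113.6] [ 1.     0.014 -0.001  0.   ] F [-0.6 -0.4 -3. ] w 43.2 yaw of y -88.4
[421, 194, 473.5, -305.1, 59.6, 10.8, -87.2]
[423, 222, 399.0, -310.2, 116.9, 44.4, 2.9]
[423, 251, 322.9, -311.1, 57.9, 13.2, -88.2]
```

View pics/c8.png

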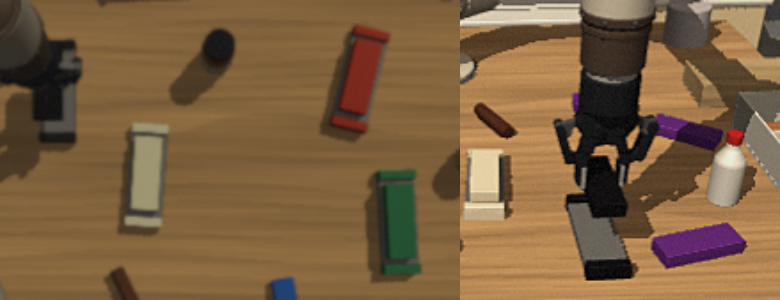

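Green is seated and charcoal is level over its holder. Lower it.

>>> play_rows:
  series:
    - [0, -0.8, -14, 0, 0, 0]
    - [0, 0, -14, 0, 0, 0]
    - [0, 0, -14, 0, 0, 0]
    - [0, 0, -12, 0, 0, 0]
    - [0, 0, -7, 0, 0, 0]
    - [0, 0, -3, 0, 0, 0]
    - [0, 0, -1, 0, 0, 0]
    - [0, 0, 0, 0, 0, 0]
    - [0, 0, 0, 0, 0, 0]

```text
clock: 26.63
position: [606.1, 254.9, 50.0]
ee_rot: [1.0, 0.013, 0.001, -0.0]
contact_force: [0.3, 0.2, -2.4]
gripper_width: 43.4
grasp_force: 61.7
```

>>> play_rows:
  series:
    - [0, 0, -0.5, 0, 0, 0]
    - [0, 0, 0, 0, 0, 0]

```text
clock: 26.8
position: [605.9, 254.9, 49.3]
ee_rot: [1.0, 0.013, 0.0, -0.0]
contact_force: [0.2, 0.3, -1.9]
gripper_width: 43.7
grasp_force: 61.7
```

>>> play_rows:
  series:
    - [0, 0.4, -1, 0, 0, 0]
    - [0, 0, -0.8, 0, 0, 0]
    - [0, 0, -0.6, 0, 0, 0]
    - [0, 0, -0.5, 0, 0, 0]
    - [0, 0, 0, 0, 0, 0]

```text
clock: 27.22
position: [605.6, 255.1, 46.3]
ee_rot: [1.0, 0.013, 0.0, 0.0]
contact_force: [-2.0, 1.3, 2.1]
gripper_width: 43.3
grasp_force: 62.1
```

>>> play_rows:
  series:
    - [0, 0, 0, 0, 0, 0]
    - [0, 0, 0, 0, 0, 0]
    - [0, 0, 0, 0, 0, 0]
    - [0, 0, 0, 0, 0, 0]
    - [0, 0, 0, 0, 0, 0]
    - [0, 0, 0, 0, 0, 0]
    - [0, 0, 6, 0, 0, 0]
    - [0, 0, 14, 0, 0, 0]
    - [0, 0, 25, 0, 0, 0]
    - [0, 0, 30, 0, 0, 0]
    - [0, 0, 30, 0, 0, 0]
    - [0, 0, 30, 0, 0, 0]
    - [-20, -30, 0, 0, 0, 0]
    - [-20, -30, 0, 0, 0, 0]
    - [-20, -30, 0, 0, 0, 0]
    - [-20, -30, 0, 0, 0, 0]
    - [-20, -30, 0, 0, 0, 0]
    - [-20, -30, 0, 0, 0, 0]
    - [-20, -30, 0, 0, 0, 0]
    - [-20, -30, 0, 0, 0, 0]
  gripper: 1

```text
clock: 28.88
position: [444.5, 13.8, 181.4]
ee_rot: [1.0, 0.013, 0.001, -0.0]
contact_force: [0.9, -0.6, -0.7]
gripper_width: 85.4
grasp_force: 0.0
```

>>> play_rows:
  series:
    - [0, 0, 0, 0, 0, 0]
    - [0, 0, 0, 0, 0, 0]
    - [0, 0, 0, 0, 0, 0]
    - [0, 0, 0, 0, 0, 0]

```text
clock: 29.22
position: [446.6, 15.8, 181.3]
ee_rot: [1.0, 0.014, 0.001, -0.0]
contact_force: [0.3, 0.2, 0.6]
gripper_width: 85.7
grasp_force: 0.0
```

```bash
python3 -c "
from h import *
ws();d=shot('top');print(*pca(d,'charcoal',37,(190,100,240,190)),sep='\n')
s=shot('scene')['image'][140:310,100:460];t=d['image'][90:270,100:460]
cv2.imwrite('pics/c9.png',np.vstack([cv2.resize(t,(600,300)),cv2.resize(s,(600,283))])[:,:,::-1])"
```

```text
clk 29.2 [446.6  15.8 181.3] [ 1.     0.014  0.001 -0.   ] F [0.3 0.2 0.6] w 85.7 yaw of y -88.4
[213, 117, 678.9, 255.1, 56.8, 13.6, -88.4]
[213, 144, 604.1, 254.8, 121.7, 48.3, 1.0]
[213, 172, 528.4, 252.3, 57.1, 18.7, 88.2]
```

View pics/c9.png

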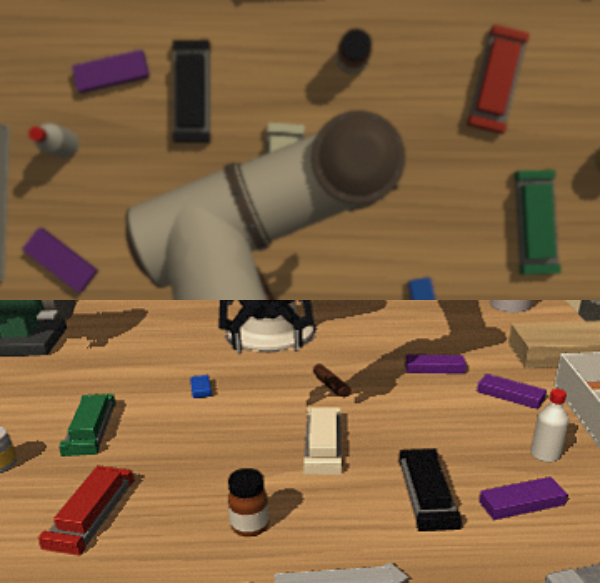

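All four stones lie flat in their own holders, and the jar and bottle are still standing. I'm handing the job in.

```bash
python3 -c "
from h import *
print(job_done())"
```

```text
the job is handed in; nothing more can be done
None
```

All four whetstones are on the holders of their own colour, set down flat and lengthways; the oil jar and glue bottle were left standing, and the job was handed in at about 29 s on the robot's clock.

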